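Release the interlock, work the sagging bolt free and hold the guard gate ajar

TASK

Release the interlock of the slide dryer's guard: press the black selector knob down, turn it clockwise to its stop while it is down, and let it pop up. Then free the guard gate by its barrel bolt: the bolt sags behind the bent-up lip of its keeper, so lift its upright handle while drawing the bolt fully back. Pull the sprung gate ajar towards the robot, about a hand's breadth (80 to 100 mm at its free edge), and finish while still holding it there with the gripper; leave the box, bottle and tray alone.

Things in the scene. Friction and masses are not known exactly. Their poses are not given: they have to be found in the camera images.
- pen: fixed guard pen, aluminium and clear panels, 255 mm deep, 300 wide, 115 to 195 high, round a white slide dryer. Origin on the bench mid gate line; z up, x from the gate into the pen (away from the robot), y along the closed gate from hinge to keeper. A steel shot pin on the -x side of the post under the keeper blocks the gate until the selector is turned, then withdraws by itself
- gate (a joint): the gate's opening angle, rad: 0 shut, grows as the free edge swings to the pen's -x (towards the robot), up to 1.2. A spring shuts it: torque 0.3 N m when shut plus 1.0 N m per rad
- gate_hinge (a point): upper end of the gate's upright hinge axis, 130 mm from the pen's origin along its -y, 140 mm above the bench
- leaf: gate leaf, 217 mm wide, 20 mm thick, aluminium frame and clear panel, with the barrel bolt and handle it carries. Its frame is the pen's frame turned about the hinge by the gate angle (same origin when shut). Top rail at z = 140 mm; two bolt saddles stand on it at y = -45 and 0 mm, top z = 187 mm
- gate_edge (a point): top of the leaf's free edge, 225 mm from the hinge axis; it moves 80 mm when the gate opens 0.36 rad, 100 mm at 0.45 rad
- bolt_slide (a joint): how far the bolt is drawn back along the leaf's -y (towards the hinge), m: 0 home in the keeper, 0.042 fully back; friction about 1.2 N, stays where it is left. After about 0.005 the tooth under its end catches on the lip unless lifted; clear of lip and cheeks beyond 0.030
- bolt_lift (a joint): how far the sagging bolt is tipped up about its pivot, rad: 0 hanging, stop at 0.22; it falls back by its weight (0.26 kg). The pivot is 60 mm behind the handle: the handle rises 6 mm per 0.1 rad. The tooth passes the lip only above 0.12 rad (handle up 7 mm): lift the handle 10 to 11 mm and keep it up while drawing back 25 to 32 mm; after that it need not stay up
- handle: the bolt's upright handle, a round steel pin 18 mm in diameter on the 12 mm steel bolt rod. Origin on the rod's axis, 165 mm above the bench; z along the pin (about upright), y along the rod towards its tip. Pin top 50 mm from the origin. Gripped across the rod (fingers closing along the leaf's x) both sides are free and the pin can tip and turn between the fingers
- bolt_grip (a point): point on the handle's axis at the height to grip, 18 mm below its top, 26 mm above the rod's upper side, 197 mm above the bench at the start; 207 mm from the gate's hinge axis along the leaf when home, 165 mm when fully back
- keeper_lip (a point): top middle of the keeper's bent-up lip, 155 mm above the bench, at pen y = 109 mm; the bolt's tooth hangs behind it (+y), 12 mm lower. The keeper is a dark steel U fixed on the strike post, pen y 104 to 134 mm: two cheeks 18 mm apart inside, up to 195 mm above the bench, open above and towards the gate
- selector: fixed white control box 110 x 100 x 70 mm with a black knob on its top; origin under its middle, x along its 110 mm side
- sel_press (a joint): how far the knob is pressed down, m: 0 up, 0.010 fully down; spring 2 N at the start of the travel, 9 N at the bottom. It can be turned only when pressed more than 0.007 (press it right down); otherwise lugs under it meet the claws at about 0.2 rad, do not force it
- sel_turn (a joint): knob angle, rad, clockwise from above: 0 at the start (bar along the box's x), stop at 1.25. Two steel claws hold it down from 0.2 to 1.1; past 1.1 it can pop up and is then locked in the released position
- sel_grip (a point): point on the knob's axis at the height to grip, 127 mm above the bench when up. The grip is a black bar 38 mm long, 14 wide, its top 13 mm above this point, its underside 37 mm below; the point turns with it, x along the bar, y across. Two steel claws beside the knob reach 94 mm above the bench, 36 mm from the axis
- slide_box: loose grey plastic slide box 103 x 78 x 47 mm, leave alone; origin under its middle
- reagent: loose amber bottle 60 mm in diameter, 130 mm high, leave alone; origin under its middle
- cassette_tray: loose white divided tray 110 x 150 x 30 mm, leave alone; origin under its middle
Mind the look-alikes: they are no part of the job. Several things have the shape of the selector; the one meant has the colours described above.

How it is judged:
By the outcome, as a careful person would: the job done as asked, in the order asked, and still so for the second after the job is handed in, while the arm keeps its last pose, push and grip.
It also fails if it takes over 48 s, if anything falls off the work surface, if the arm or the gripper's body presses on something with over 40 N, if the wrist force passes 120 N, or if a joint passes its speed limit or range.

ROBOT

A 6-joint arm with a two-finger parallel gripper is mounted at the origin on the work surface. World frame = base frame: x ahead of the robot, y to its left, z up, the work surface at z = 0. Lengths are in m, angles in rad, forces in N, time in s.
With the tool pointing down it reaches from about 0.35 to 0.975 m from the base axis. Payload 4.9 kg.
Tool frame: the origin (TCP) lies at the very end of the fingers, on their centre line; the grasp point (between the pads) lies ctrl.grip_point_offset behind it (ctrl.grip_point_offset is the distance from the TCP to the grasp point, in m); z points along the fingers, y is the line along which they close (so a half turn about z gives the same grasp; the last joint's range is limited). The gripper opens to 85 mm and grips with 20 to 120 N. Pads are 22 mm wide; open, the fingers measure 114 mm over their backs; the gripper's body (76 mm by 85 mm) begins 54 mm behind the grasp point. The pads swing forward as they close: fully open they stand 13 mm farther back than shut.
Start: joints at [-0.119, 0.053, 1.613, -0, 1.476, -0.119], TCP at [0.625, 0, 0.231] pointing down, gripper open.
Joint ranges: [-3.01, 3.01], [-1.01, 2.22], [0.06, 2.58], [-1.02, 4.17], [0.09, 2.62], [-3.14, 3.14]. Speed limits (rad/s): [2.57, 2.57, 3.14, 3.14, 3.14, 3.14].

INTERFACE

Orientations are given as a rotation vector (axis times angle).
In Python, from station import ctrl gives the robot as it stands. The module is installed in compiled form; this text tells all that it offers.
- The arm moves only by the tool drive_tool, never from a script. Its argument "steps" is a list of rows, each an object with "translation": the shift along the tool's x, y, z normalised to -1 to 1, where 1 is 4 cm, a list of three; "angular": the turn, a rotation vector about the tool's x, y, z normalised to -1 to 1, where 1 is 8 degrees, a list of three; "gripper": the opening, from 0 (shut) to 1 (fully open). In form: [{"translation": [dx, dy, dz], "angular": [wx, wy, wz], "gripper": gripper}, ...]. A call has 1 to 8 rows; each row shifts and turns the commanded pose from where the row before left it, along the tool's axes as they then stand; what a row does not reach is not made up. A row lasts 1/8 s, in which the tool goes at most 62.5 mm and 10.7 degrees, less where a joint would pass 70% of its speed; a pose out of reach is approached as far as the arm can. A call with a number of a shift or a turn outside -1 to 1 is refused whole. A call with a gripper value outside its range is refused whole. The fingers move at their own pace and stop on an object; "force" is the grip in N (left out, the last holds). Time passes only in rows, so rows that do not move let the fingers close. It gives the time, the measured TCP pose, the force, the opening and the grip force at its end, in the units of the state.
- ctrl.get_obs(): the state, without advancing time (a new reading comes with each control period).
- ctrl.get_image(name): name is "scene" or "side" or "wrist"; returns a dict with "color" (384x512x3 uint8, red, green, blue), "depth" (384x512 float32, m along the optical axis (not along the pixel's ray), 0 where there is no reading), "fx", "fy", "cx", "cy" (pixels), "R" (3x3) and "t" (3): a world point X has camera coordinates R X + t. Camera axes: x right, y down, z forward; pixel columns grow to the right and rows downward; lengths in m; the calibration is good to about 2 mm. A picture is of the moment at which its call begins.
- ctrl.finish_job(): hands the job in; it is judged then, once.
The state is a dict: "t": time; "q": joint angles; "dq": joint speeds; "effort": joint torques, N m; "tool_pos": TCP position; "tool_rot": TCP orientation; "contact_force": force on the tool from outside, world axes, zero at the start; "wrist_torque": the same for the moment, N m; "opening": finger opening in m; "grip_force": force on a finger pad.
Only numpy, scipy, OpenCV 4.12 (cv2) and the standard library are available. Lean on these libraries where they do the work, as an engineer would, in place of code of your own. Each camera call takes 0.05 s, during which the arm holds its last target. There are 200 camera calls.

## Working session

There is one attempt and no reset: what is moved stays moved. The work goes in short steps, Python scripts to look and compute and a tool call to move; the robot and the scene stay as the last step left them, time stands still between calls to the robot, and variables do not carry over. Pictures are saved under pics/ and viewed, at most 10 in all, crops included, and the job is handed in when it is done.

Besides the shell and the picture viewer there is one more tool, called after "Emit:" as name(argument=value, ...), one argument or row to a line, values as JSON. drive_tool: Moves the arm, as the interface text tells. Its arguments: {"type":"object","properties":{"steps":{"type":"array"},"force":{"type":"number"}},"required":["steps"]}

```bash
mkdir -p pics; cat > h.py <<'E'
import numpy as np,cv2
from station import ctrl
def snap(n,save=True):
    im=ctrl.get_image(n); np.savez(f'{n}.npz',**im)
    return im
def P(im,u,v,d=None):
    d=im['depth'][int(v),int(u)] if d is None else d
    c=np.array([(u-im['cx'])/im['fx']*d,(v-im['cy'])/im['fy']*d,d])
    return im['R'].T@(c-im['t'])
def load(n): return dict(np.load(f'{n}.npz'))
E
python3 - <<'E'
from h import *
print(ctrl.grip_point_offset,ctrl.get_obs())
for n in('scene','side'):
    im=snap(n);print(n,im['R'],im['t'],im['fx'])
    cv2.imwrite(f'pics/{n}0.png',cv2.resize(im['color'][:,:,::-1],(800,600),interpolation=cv2.INTER_CUBIC))
E
```

```text
0.0187 {'t': 0.0, 'q': array([-1.18980744e-01,  5.33905513e-02,  1.61429298e+00, -5.33767386e-06,
        1.47600379e+00, -1.19038774e-01]), 'dq': array([ 1.16332751e-05,  8.80692753e-04, -1.49268715e-03, -1.00355206e-03,
       -1.29433188e-03, -3.79149588e-04]), 'effort': array([ 2.70554956e-04, -3.93670499e+01, -3.70175600e+01, -1.62778279e-04,
        6.93513779e-03, -6.06393527e-06]), 'tool_pos': array([6.24375893e-01, 8.55641243e-05, 2.30042745e-01]), 'tool_rot': array([-2.22021406e+00, -2.22034403e+00,  2.03939499e-03]), 'contact_force': array([-0.60928056, -0.71077354,  0.93828034]), 'wrist_torque': array([-0.00975141, -0.03673154,  0.0022949 ]), 'grip_force': 0.0, 'opening': 0.08542981717294494}
scene [[-0.35509677  0.93461245  0.02014571]
 [ 0.65630968  0.26458874 -0.70657654]
 [-0.66570556 -0.23768122 -0.7073498 ]] [ 0.13506484 -0.23692015  2.09722537] 471.7610587090802
side [[ 0.70493516 -0.70909124 -0.01600121]
 [-0.42152238 -0.40069479 -0.8134879 ]
 [ 0.57042554  0.58020109 -0.58136167]] [-0.31380578  0.32631441  1.32608272] 447.4337919420594
```

View pics/scene0.png

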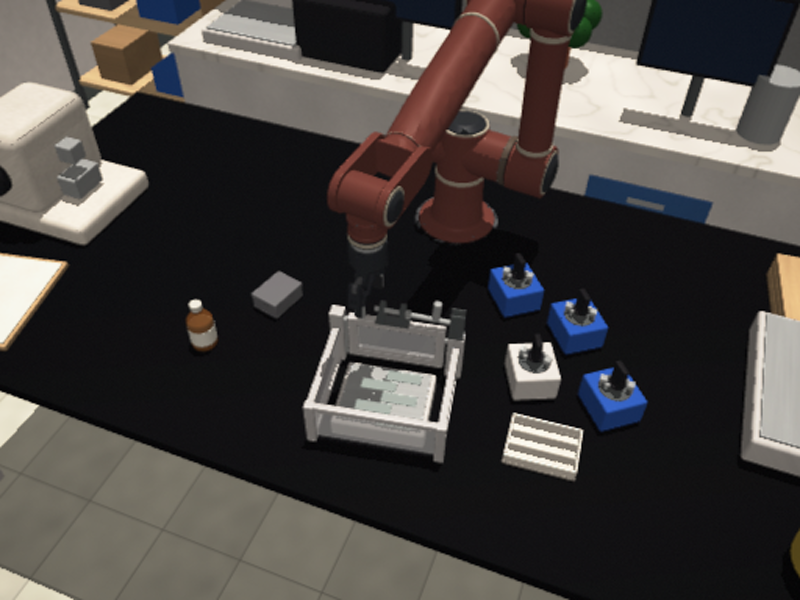

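View pics/side0.png

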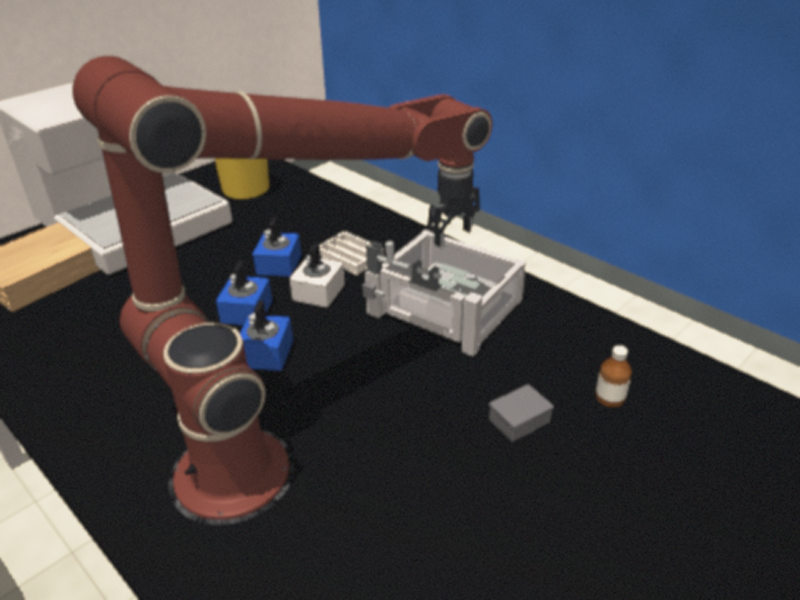

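The scene view shows the white selector at (533,370) with its knob at (537,345). The pen's gate faces the robot, with the handle at (437,312) and the keeper at (458,322). The amber bottle, grey box and tray stand clear. Next I'll measure with the depth clouds and take enlarged crops.

```bash
python3 - <<'E'
from h import *
def cloud(im):
    v,u=np.mgrid[:384,:512];d=im['depth']
    c=np.stack([(u-im['cx'])/im['fx']*d,(v-im['cy'])/im['fy']*d,d],-1)
    return (c-im['t'])@im['R']
s=load('scene');q=load('side')
for n,im in(('scene',s),('side',q)):
    X=cloud(im);ok=im['depth']>0;col=im['color'].astype(int)
    print(n,'ref',P(im,533*.64,368*.64) if n=='scene' else P(im,315*.64,285*.64), 'gate', P(im,437*.64,306*.64) if n=='scene' else P(im,390*.64,250*.64))
    c=P(s,533*.64,385*.64)
    near=ok&(np.hypot(X[...,0]-c[0],X[...,1]-c[1])<.12)
    top=near&(X[...,2]>.064)&(X[...,2]<.078)&(col.min(-1)>110)
    r=cv2.minAreaRect(X[top][:,:2].astype(np.float32)*1000);print('box top',top.sum(),r,np.median(X[top][:,2]))
    k=near&(X[...,2]>.115)&(X[...,2]<.15)
    print('knob',k.sum(),X[k].mean(0),X[k].max(0)); r=cv2.minAreaRect(X[k][:,:2].astype(np.float32)*1000);print(r)
a=s['color'][185:310,190:290,::-1]; b=q['color'][140:230,220:345,::-1]; c=s['color'][205:265,315:365,::-1]
cv2.imwrite('pics/c1.png',cv2.resize(a,None,fx=4.8,fy=4.8,interpolation=3))
cv2.imwrite('pics/c2.png',cv2.resize(b,None,fx=6,fy=6,interpolation=3))
E
```

```text
scene ref [0.52125824 0.34540183 0.07043024] gate [0.55360438 0.12623085 0.21169406]
box top 389 ((500.8631286621094, 341.9468078613281), (113.58451843261719, 99.36764526367188), 24.108144760131836) 0.07019486932908853
knob 71 [0.50356519 0.34231222 0.13339494] [0.52064194 0.35503441 0.1460348 ]
((497.6504821777344, 341.0625), (46.293067932128906, 15.457563400268555), 23.655319213867188)
side ref [0.45678423 0.29755306 0.06018905] gate [0.54154855 0.11566914 0.20005087]
box top 247 ((495.4617919921875, 338.00653076171875), (115.58734893798828, 102.65592193603516), 22.962228775024414) 0.0682202300239564
knob 54 [0.49219073 0.33490178 0.1292867 ] [0.51369917 0.35153104 0.14210058]
((493.1842041015625, 337.90185546875), (40.79998016357422, 18.2689208984375), 30.552692413330078)
```

View pics/c1.png

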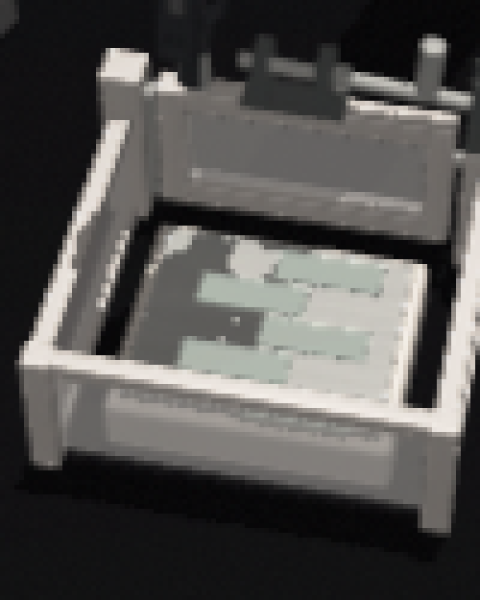

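View pics/c2.png

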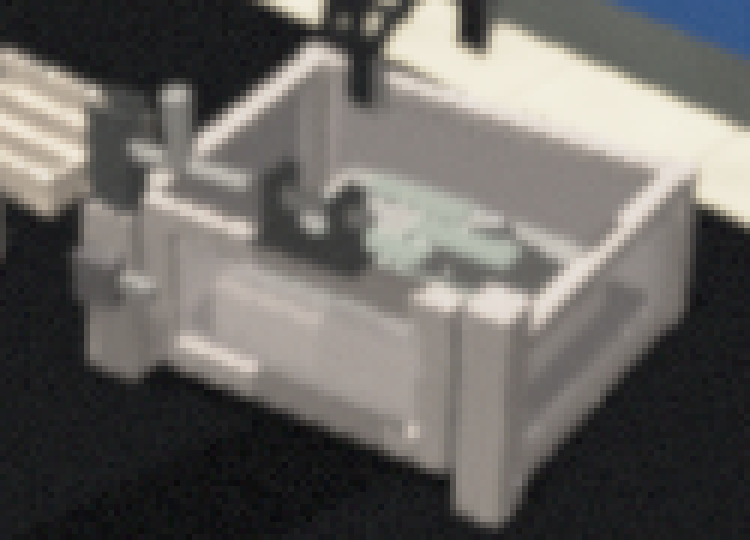

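Both crops show the handle pin top: scene crop (433,42), side crop (176,90). The rod runs through two dark saddles, and the keeper is to the handle's left in the side view.

```bash
python3 - <<'E'
from h import *
def cloud(im):
    v,u=np.mgrid[:384,:512];d=im['depth']
    c=np.stack([(u-im['cx'])/im['fx']*d,(v-im['cy'])/im['fy']*d,d],-1)
    return (c-im['t'])@im['R']
def ray(im,u,v,z):
    o=-im['R'].T@im['t'];r=im['R'].T@np.array([(u-im['cx'])/im['fx'],(v-im['cy'])/im['fy'],1]);return o+r*(z-o[2])/r[2]
s=load('scene');q=load('side')
print('handle top',ray(s,190+433/4.8,185+45/4.8,.215),ray(q,220+176/6,140+90/6,.215))
for n,im in(('s',s),('q',q)):
    X=cloud(im);ok=(im['depth']>0)
    m=ok&(X[...,0]>.45)&(X[...,0]<1)&(abs(X[...,1])<.22)
    Z=X[m]
    # handle cloud
    print(n)
    h=Z[(Z[:,2]>.198)&(Z[:,2]<.225)];
    ht=ray(s,190+433/4.8,185+45/4.8,.215)
    h=h[np.hypot(*(h[:,:2]-ht[:2]).T)<.03]; print('handle',len(h),h.mean(0))
    w=Z[(Z[:,2]>.03)&(Z[:,2]<.2)]
    print('rect',cv2.minAreaRect(w[:,:2].astype(np.float32)*1000))
    H,xe,ye=np.histogram2d(w[:,0],w[:,1],bins=[np.arange(.45,.95,.01),np.arange(-.22,.22,.01)])
    np.save('H'+n,H)
    cv2.imwrite(f'H{n}.png',0*H) if 0 else None
    if n=='s':
        for r,x in zip(H,xe): print('%.2f '%x+''.join(' .:+*#@@@@'[min(9,int(np.log2(k+1)*1.5))] for k in r))
# rod points
r1=[ray(s,190+245/4.8,185+60/4.8,.171),ray(s,190+410/4.8,185+89/4.8,.171),ray(q,220+235/6,140+175/6,.171),ray(q,220+140/6,140+150/6,.171)]
print(np.array(r1))
E
```

```text
handle top [0.54970945 0.12654357 0.215     ] [0.54775215 0.12281562 0.215     ]
s
handle 33 [0.55265279 0.12688393 0.21212698]
rect ((674.8739624023438, 59.836021423339844), (272.1963195800781, 301.487060546875), 10.049262046813965)
0.45                                            
0.46                                            
0.47                                            
0.48                                            
0.49                                            
0.50                                            
0.51                                            
0.52                                     *.+#*  
0.53                                    .+#*+#  
0.54                          +.+:.:**@#@@**@@. 
0.55                      .+*+**@@@@@@@@@@@@@@+ 
0.56              .    .++*#@@@@@@@@@@#*+.:+++  
0.57           .:++.+:@@@@@@@@@@@#+.        **  
0.58            ++*@@@@@@@@@@++.            +*  
0.59            +#@@@@@:               . :  +*  
0.60            #@@@                 +:+:+  :*+ 
0.61             +@:        ..:: +:*++++**+  ++ 
0.62             .@+    . +.+::++
[... 1142 characters left out ...]

0.86                                            
0.87                                            
0.88                                            
0.89                                            
0.90                                            
0.91                                            
0.92                                            
0.93                                            
q
handle 28 [0.54397117 0.12090379 0.20772735]
rect ((667.7315673828125, 59.73833465576172), (282.5343933105469, 303.18896484375), 11.813465118408203)
[[ 0.57136805 -0.00407023  0.171     ]
 [ 0.5545467   0.11349535  0.171     ]
 [ 0.55405558  0.08088489  0.171     ]
 [ 0.53466608  0.1417923   0.171     ]]
```

```bash
cat >> h.py <<'E'
from scipy.spatial.transform import Rotation as Ro
def down(yaw): # tool z down, tool y at world heading yaw (deg)
    a=np.radians(yaw);y=np.array([np.cos(a),np.sin(a),0]);z=np.array([0,0,-1.]);return Ro.from_matrix(np.stack([np.cross(y,z),y,z],1))
def plan(p1,yaw1,n,p0=None,R0=None,g=1):
    o=ctrl.get_obs();p0=o['tool_pos'] if p0 is None else np.array(p0);R0=Ro.from_rotvec(o['tool_rot']) if R0 is None else R0
    p1=np.array(p1);R1=down(yaw1) if not isinstance(yaw1,Ro) else yaw1
    w=(R0.inv()*R1).as_rotvec()
    R=R0;p=p0.copy();
    for i in range(n):
        t=R.inv().apply((p1-p)/(n-i))/.04; a=(R.inv()*R1).as_rotvec()/(n-i)/np.radians(8)
        t=np.round(t,2)+0;a=np.round(a,2)+0
        if abs(t).max()>1 or abs(a).max()>1:print('!!')
        print('{"translation":%s,"angular":%s,"gripper":%g},'%(t.tolist(),a.tolist(),g))
        p=p+R.apply(t*.04);R=R*Ro.from_rotvec(a*np.radians(8))
    print(p,'yaw',np.degrees(np.arctan2(*R.as_matrix()[[1,0],1])))
    return p,R
E
python3 - <<'E'
from h import *
p,R=plan([.498,.340,.22],113.5,16)
E
```

```text
{"translation":[0.53, -0.2, 0.02],"angular":[0.0, 0.0, -0.89],"gripper":1},
{"translation":[0.55, -0.13, 0.02],"angular":[0.0, 0.0, -0.89],"gripper":1},
{"translation":[0.56, -0.06, 0.02],"angular":[0.0, 0.0, -0.89],"gripper":1},
{"translation":[0.57, 0.01, 0.02],"angular":[0.0, 0.0, -0.89],"gripper":1},
{"translation":[0.56, 0.08, 0.02],"angular":[0.0, 0.0, -0.89],"gripper":1},
{"translation":[0.55, 0.15, 0.01],"angular":[0.0, 0.0, -0.89],"gripper":1},
{"translation":[0.52, 0.22, 0.02],"angular":[0.0, 0.0, -0.88],"gripper":1},
{"translation":[0.49, 0.28, 0.01],"angular":[0.0, 0.0, -0.89],"gripper":1},
{"translation":[0.46, 0.34, 0.02],"angular":[0.0, 0.0, -0.88],"gripper":1},
{"translation":[0.41, 0.39, 0.01],"angular":[0.0, 0.0, -0.89],"gripper":1},
{"translation":[0.36, 0.44, 0.02],"angular":[0.0, 0.0, -0.88],"gripper":1},
{"translation":[0.3, 0.48, 0.01],"angular":[0.0, 0.0, -0.89],"gripper":1},
{"translation":[0.24, 0.51, 0.02],"angular":[0.0, 0.0, -0.88],"gripper":1},
{"translation":[0.18, 0.54, 0.01],"angular":[0.0, 0.0, -0.89],"gripper":1},
{"translation":[0.11, 0.55, 0.02],"angular":[0.0, -0.01, -0.88],"gripper":1},
{"translation":[0.05, 0.57, 0.01],"angular":[0.0, 0.0, -0.89],"gripper":1},
[0.49788144 0.3400093  0.22008613] yaw 113.52120833771052
```

Emit:
drive_tool(
  steps=[
    {"translation": [0.53,-0.2,-0.2],"angular": [0,0,-0.89],"gripper": 1},
    {"translation": [0.55,-0.13,-0.2],"angular": [0,0,-0.89],"gripper": 1},
    {"translation": [0.56,-0.06,-0.2],"angular": [0,0,-0.89],"gripper": 1},
    {"translation": [0.57,0.01,-0.2],"angular": [0,0,-0.89],"gripper": 1},
    {"translation": [0.56,0.08,0],"angular": [0,0,-0.89],"gripper": 1},
    {"translation": [0.55,0.15,0],"angular": [0,0,-0.89],"gripper": 1},
    {"translation": [0.52,0.22,0],"angular": [0,0,-0.88],"gripper": 1},
    {"translation": [0.49,0.28,0],"angular": [0,0,-0.89],"gripper": 1},
  ],
)

```text
t: 1.1
tool_pos: [0.5615, 0.1706, 0.2626]
tool_rot: [-0.889, -3.012, 0.001]
contact_force: [0.3, -0.7, -1.1]
opening: 0.0852
grip_force: 0.0
```

Emit:
drive_tool(
  steps=[
    {"translation": [0.46,0.34,0],"angular": [0,0,-0.88],"gripper": 1},
    {"translation": [0.41,0.39,0],"angular": [0,0,-0.89],"gripper": 1},
    {"translation": [0.36,0.44,0.1],"angular": [0,0,-0.88],"gripper": 1},
    {"translation": [0.3,0.48,0.2],"angular": [0,0,-0.89],"gripper": 1},
    {"translation": [0.24,0.51,0.2],"angular": [0,0,-0.88],"gripper": 1},
    {"translation": [0.18,0.54,0.2],"angular": [0,0,-0.89],"gripper": 1},
    {"translation": [0.11,0.55,0.2],"angular": [0,0,-0.88],"gripper": 1},
    {"translation": [0.05,0.57,0.2],"angular": [0,0,-0.89],"gripper": 1},
  ],
)

```text
t: 2.1
tool_pos: [0.4978, 0.3404, 0.2184]
tool_rot: [0.646, -3.073, 0.0]
contact_force: [-0.9, 0.2, 0.1]
opening: 0.0856
grip_force: 0.0
```

```bash
python3 - <<'E'
from h import *
im=snap('wrist');o=ctrl.get_obs();print(o['t'],o['tool_pos'],np.degrees(np.arctan2(*Ro.from_rotvec(o['tool_rot']).as_matrix()[[1,0],1])),o['q'],o['contact_force'])
def proj(p):
    c=im['R']@np.array(p)+im['t'];return c[0]/c[2]*im['fx']+im['cx'],c[1]/c[2]*im['fy']+im['cy']
print(proj([.498,.34,.14]),im['fx'])
v,u=np.mgrid[:384,:512];d=im['depth'];c=np.stack([(u-im['cx'])/im['fx']*d,(v-im['cy'])/im['fy']*d,d],-1);X=(c-im['t'])@im['R']
k=(d>0)&(np.hypot(X[...,0]-.498,X[...,1]-.34)<.045)
t=k&(X[...,2]>.13)&(X[...,2]<.15);print('bar',t.sum(),cv2.minAreaRect(X[t][:,:2].astype(np.float32)*1000),np.median(X[t][:,2]))
cv2.imwrite('pics/w1.png',im['color'][:,:,::-1])
E
```

```text
2.15 [0.49616245 0.34230393 0.21693884] 114.02511008622082 [ 0.47955248  0.01150078  1.67914506  0.00206071  1.45401554 -1.51080733] [-1.30997623  1.30422826  0.00972526]
(np.float64(251.82853882063145), np.float64(195.8784963864007)) 299.7401974853635
bar 846 ((498.748779296875, 341.687744140625), (37.24749755859375, 13.413910865783691), 24.125858306884766) 0.14062586006445515
```

View pics/w1.png

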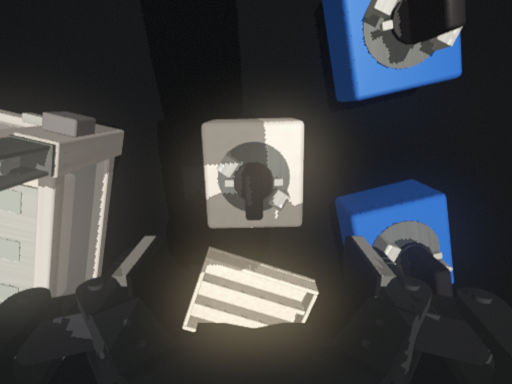

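The wrist view shows the white box's bar centred at about (254,195). The blue look-alikes and tray are clear of the fingers.

```bash
python3 - <<'E'
from h import *
plan([.4987,.3417,.111],114.1,6)
E
```

```text
{"translation":[-0.01, -0.01, 0.44],"angular":[0.0, 0.0, 0.0],"gripper":1},
{"translation":[-0.01, -0.01, 0.44],"angular":[0.0, 0.0, 0.0],"gripper":1},
{"translation":[-0.01, -0.01, 0.44],"angular":[0.0, -0.01, 0.0],"gripper":1},
{"translation":[-0.01, 0.0, 0.44],"angular":[0.0, 0.0, 0.0],"gripper":1},
{"translation":[-0.01, -0.01, 0.44],"angular":[0.01, -0.01, 0.0],"gripper":1},
{"translation":[-0.01, 0.0, 0.45],"angular":[0.0, 0.0, -0.01],"gripper":1},
[0.4987183  0.34187961 0.11093093] yaw 114.10519742662599
```

Emit:
drive_tool(
  steps=[
    {"translation": [-0.02,0.02,0.6],"angular": [0,0,-0.06],"gripper": 1},
    {"translation": [-0.02,0.01,0.6],"angular": [0,0,0],"gripper": 1},
    {"translation": [0,0,0.6],"angular": [0,0,0],"gripper": 1},
    {"translation": [0,0,0.5],"angular": [0,0,0],"gripper": 1},
    {"translation": [0,0,0.4],"angular": [0,0,0],"gripper": 1},
    {"translation": [0,0,0],"angular": [0,0,0],"gripper": 0},
    {"translation": [0,0,0],"angular": [0,0,0],"gripper": 0},
    {"translation": [0,0,0],"angular": [0,0,0],"gripper": 0},
  ],
  force=50,
)

```text
t: 3.15
tool_pos: [0.5002, 0.3421, 0.1127]
tool_rot: [-0.653, 3.071, 0.001]
contact_force: [0.9, 0.7, -0.2]
opening: 0.032
grip_force: 0.0
```

Emit:
drive_tool(
  steps=[
    {"translation": [0,0,0],"angular": [0,0,0],"gripper": 0},
    {"translation": [0,0,0],"angular": [0,0,0],"gripper": 0},
    {"translation": [0,0,0],"angular": [0,0,0],"gripper": 0},
  ],
)

```text
t: 3.52
tool_pos: [0.5, 0.3417, 0.112]
tool_rot: [-0.653, 3.071, -0.0]
contact_force: [0.4, -1.8, 3.0]
opening: 0.0129
grip_force: 53.4
```

Emit:
drive_tool(
  steps=[
    {"translation": [0,0,0.1],"angular": [0,0,0],"gripper": 0},
    {"translation": [0,0,0.1],"angular": [0,0,0],"gripper": 0},
    {"translation": [0,0,0.06],"angular": [0,0,0],"gripper": 0},
    {"translation": [0,0,0],"angular": [0,0,0],"gripper": 0},
  ],
)

```text
t: 4.03
tool_pos: [0.5001, 0.3417, 0.1024]
tool_rot: [-0.653, 3.072, -0.0]
contact_force: [-1.1, -3.2, 8.5]
opening: 0.0131
grip_force: 54.6
```

Emit:
drive_tool(
  steps=[
    {"translation": [0,0,0.03],"angular": [0,0,0],"gripper": 0},
    {"translation": [0,0,0],"angular": [0,0,0.4],"gripper": 0},
    {"translation": [0,0,0],"angular": [0,0,0.7],"gripper": 0},
    {"translation": [0,0,0],"angular": [0,0,0.7],"gripper": 0},
    {"translation": [0,0,0],"angular": [0,0,0.7],"gripper": 0},
  ],
)

```text
t: 4.65
tool_pos: [0.5004, 0.3413, 0.1023]
tool_rot: [-0.105, 3.138, -0.002]
contact_force: [-2.9, -6.1, 13.9]
opening: 0.013
grip_force: 55.1
```

Emit:
drive_tool(
  steps=[
    {"translation": [0,0,0],"angular": [0,0,0.9],"gripper": 0},
    {"translation": [0,0,0],"angular": [0,0,0.9],"gripper": 0},
    {"translation": [0,0,0],"angular": [0,0,0.9],"gripper": 0},
    {"translation": [0,0,0],"angular": [0,0,0.9],"gripper": 0},
    {"translation": [0,0,0],"angular": [0,0,0.9],"gripper": 0},
    {"translation": [0,0,0],"angular": [0,0,0.9],"gripper": 0},
    {"translation": [0,0,0],"angular": [0,0,0.9],"gripper": 0},
    {"translation": [0,0,0],"angular": [0,0,0.2],"gripper": 0},
  ],
)

```text
t: 5.65
tool_pos: [0.4999, 0.3402, 0.1023]
tool_rot: [1.278, 2.868, -0.006]
contact_force: [-4.0, -9.1, 16.6]
opening: 0.0133
grip_force: 56.3
```

```bash
python3 - <<'E'
from h import *
o=ctrl.get_obs();print(o['t'],o['tool_pos'],np.degrees(np.arctan2(*Ro.from_rotvec(o['tool_rot']).as_matrix()[[1,0],1])),o['contact_force'],o['wrist_torque'])
E
```

```text
5.65 [0.49992469 0.34015288 0.10226015] 41.98279786524105 [-4.02067681 -9.13288546 16.58212619] [-1.77727576  0.89956219  0.48342058]
```

Emit:
drive_tool(
  steps=[
    {"translation": [0,0,-0.1],"angular": [0,0,0],"gripper": 0},
    {"translation": [0,0,-0.1],"angular": [0,0,0],"gripper": 0},
    {"translation": [0,0,-0.1],"angular": [0,0,0],"gripper": 0},
    {"translation": [0,0,0],"angular": [0,0,0],"gripper": 0},
  ],
)

```text
t: 6.15
tool_pos: [0.4997, 0.3401, 0.1114]
tool_rot: [1.275, 2.869, -0.005]
contact_force: [0.8, -5.4, 2.2]
opening: 0.0131
grip_force: 54.1
```

Emit:
drive_tool(
  steps=[
    {"translation": [0,0,0],"angular": [0,0,0],"gripper": 1},
    {"translation": [0,0,0],"angular": [0,0,0],"gripper": 1},
    {"translation": [0,0,0],"angular": [0,0,0],"gripper": 1},
    {"translation": [0,0,-0.5],"angular": [0,0,0],"gripper": 1},
    {"translation": [0,0,-0.9],"angular": [0,0,0],"gripper": 1},
    {"translation": [0,0,-0.9],"angular": [0,0,0],"gripper": 1},
    {"translation": [0,0,-0.9],"angular": [0,0,0],"gripper": 1},
    {"translation": [0,0,-0.5],"angular": [0,0,0],"gripper": 1},
  ],
)

```text
t: 7.15
tool_pos: [0.5003, 0.3423, 0.264]
tool_rot: [1.276, 2.867, 0.007]
contact_force: [0.4, 0.7, 0.4]
opening: 0.0853
grip_force: 0.0
```

```bash
python3 - <<'E'
from h import *
im=snap('wrist')
v,u=np.mgrid[:384,:512];d=im['depth'];c=np.stack([(u-im['cx'])/im['fx']*d,(v-im['cy'])/im['fy']*d,d],-1);X=(c-im['t'])@im['R']
k=(d>0)&(np.hypot(X[...,0]-.4987,X[...,1]-.3417)<.03)
t=k&(X[...,2]>.12)&(X[...,2]<.15);print('bar',t.sum(),cv2.minAreaRect(X[t][:,:2].astype(np.float32)*1000),np.median(X[t][:,2]))
# to above handle: handle ~(.549,.1247), yaw 11
plan([.549,.125,.262],11,8)
E
```

```text
bar 634 ((499.18707275390625, 341.9025573730469), (13.963519096374512, 37.59654235839844), 42.889556884765625) 0.14062664911707667
{"translation":[-0.61, -0.34, 0.01],"angular":[0.01, 0.0, 0.48],"gripper":1},
{"translation":[-0.63, -0.3, 0.01],"angular":[0.01, 0.0, 0.49],"gripper":1},
{"translation":[-0.65, -0.26, 0.01],"angular":[0.01, 0.0, 0.48],"gripper":1},
{"translation":[-0.66, -0.22, 0.01],"angular":[0.01, 0.0, 0.49],"gripper":1},
{"translation":[-0.67, -0.17, 0.01],"angular":[0.0, 0.0, 0.48],"gripper":1},
{"translation":[-0.69, -0.12, 0.02],"angular":[0.01, 0.0, 0.49],"gripper":1},
{"translation":[-0.69, -0.08, 0.01],"angular":[0.0, 0.0, 0.48],"gripper":1},
{"translation":[-0.69, -0.03, 0.02],"angular":[0.01, 0.0, 0.49],"gripper":1},
[0.54905323 0.12514959 0.26190389] yaw 10.969384864511323
```

Emit:
drive_tool(
  steps=[
    {"translation": [-0.61,-0.34,-0.2],"angular": [0,0,0.48],"gripper": 1},
    {"translation": [-0.63,-0.3,-0.2],"angular": [0,0,0.49],"gripper": 1},
    {"translation": [-0.65,-0.26,-0.2],"angular": [0,0,0.48],"gripper": 1},
    {"translation": [-0.66,-0.22,-0.2],"angular": [0,0,0.49],"gripper": 1},
    {"translation": [-0.67,-0.17,0],"angular": [0,0,0.48],"gripper": 1},
    {"translation": [-0.69,-0.12,0],"angular": [0,0,0.49],"gripper": 1},
    {"translation": [-0.69,-0.08,0],"angular": [0,0,0.48],"gripper": 1},
    {"translation": [-0.69,-0.03,0],"angular": [0,0,0.49],"gripper": 1},
  ],
)

```text
t: 8.2
tool_pos: [0.5471, 0.1233, 0.2906]
tool_rot: [-2.001, -2.42, 0.002]
contact_force: [0.3, -0.4, 0.2]
opening: 0.0852
grip_force: 0.0
```

```bash
python3 - <<'E'
from h import *
im=snap('wrist');o=ctrl.get_obs();print(o['t'],o['tool_pos'])
v,u=np.mgrid[:384,:512];d=im['depth'];c=np.stack([(u-im['cx'])/im['fx']*d,(v-im['cy'])/im['fy']*d,d],-1);X=(c-im['t'])@im['R']
k=(d>0)&(np.hypot(X[...,0]-.549,X[...,1]-.125)<.03)
t=k&(X[...,2]>.209)&(X[...,2]<.222);print('pin',t.sum(),cv2.minAreaRect(X[t][:,:2].astype(np.float32)*1000),np.median(X[t],0))
# keeper / saddles
e=np.array([-np.sin(np.radians(11)),np.cos(np.radians(11))]);f=np.array([e[1],-e[0]])
rel=X[...,:2]-np.array([.549,.125]);a=rel@e;b=rel@f
for nm,lo,hi,z0,z1 in(('rod+',.010,.022,.163,.178),('rod-',-.05,-.012,.155,.178),('sad',-.15,-.055,.175,.192),('keeper',.02,.07,.185,.2),('rail',-.1,.0,.135,.145)):
    m=(d>0)&(a>lo)&(a<hi)&(abs(b)<.03)&(X[...,2]>z0)&(X[...,2]<z1)
    if m.sum()>8:
        print(nm,m.sum(),'a',a[m].min(),a[m].max(),'b',b[m].min(),b[m].max(),'mid',np.median(b[m]),'slope',np.polyfit(a[m],b[m],1),np.median(X[m][:,2]))
cv2.imwrite('pics/w2.png',im['color'][:,:,::-1])
E
```

```text
8.25 [0.54776702 0.12050939 0.29057224]
pin 429 ((549.3448486328125, 126.07848358154297), (17.088333129882812, 17.264217376708984), 84.8061752319336) [0.54910834 0.12650623 0.2159449 ]
rod+ 172 a 0.010091594126225458 0.021991533032678694 b -0.004803331197743517 0.006101719645348034 mid 0.000615480566109674 slope [-0.00810607  0.00068031] 0.17002437902850626
rod- 338 a -0.04986292319495015 -0.02220463973277861 b -0.005071448554020041 0.005347794575342112 mid -0.00032785238645215907 slope [-0.00688668 -0.00013651] 0.17341354789580488
sad 1387 a -0.13643908075003824 -0.05538516596415609 b -0.01336296975863988 0.012677415061445596 mid -0.00043865734567585476 slope [0.00694642 0.00025083] 0.18596926148357368
keeper 327 a 0.02973421907791386 0.05968025020529655 b -0.011243359898515003 0.012824706410790775 mid 0.009585472722288081 slope [-0.05076141  0.00332669] 0.19580653809262405
rail 465 a -0.09166777496077606 -9.113758605784919e-05 b -0.015372385448902978 0.014691562812848597 mid -0.006563393923644959 slope [ 0.02449511 -0.0001431 ] 0.14186666209038076
```

View pics/w2.png

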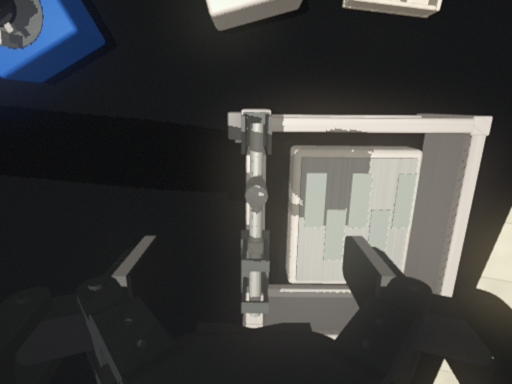

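The wrist view shows the pin top at (257,195) with the rod and saddles vertical in the image and the keeper just above. The path down is free.

Emit:
drive_tool(
  steps=[
    {"translation": [0,0,0],"angular": [0,0,0],"gripper": 1},
  ],
)

```text
t: 8.38
tool_pos: [0.5471, 0.1238, 0.2908]
tool_rot: [-1.999, -2.422, 0.001]
contact_force: [-0.3, 1.2, 1.0]
opening: 0.0855
grip_force: 0.0
```

```bash
python3 - <<'E'
from h import *
print(ctrl.get_obs()['tool_pos'])
plan([.5493,.1261,.178],11,7)
E
```

```text
[0.5471417  0.12375722 0.29081023]
{"translation":[0.01, 0.01, 0.4],"angular":[0.0, 0.0, 0.0],"gripper":1},
{"translation":[0.01, 0.01, 0.4],"angular":[0.0, 0.0, 0.0],"gripper":1},
{"translation":[0.01, 0.01, 0.4],"angular":[0.0, 0.0, 0.0],"gripper":1},
{"translation":[0.0, 0.01, 0.41],"angular":[0.0, 0.0, 0.0],"gripper":1},
{"translation":[0.01, 0.01, 0.4],"angular":[0.0, 0.0, 0.0],"gripper":1},
{"translation":[0.0, 0.01, 0.41],"angular":[-0.01, 0.0, 0.0],"gripper":1},
{"translation":[0.01, 0.01, 0.4],"angular":[0.0, 0.0, -0.01],"gripper":1},
[0.54935663 0.12629273 0.17800801] yaw 11.00018756854529
```

Emit:
drive_tool(
  steps=[
    {"translation": [0.04,0.06,0.6],"angular": [0,0,0],"gripper": 1},
    {"translation": [0,0,0.6],"angular": [0,0,0],"gripper": 1},
    {"translation": [0,0,0.6],"angular": [0,0,0],"gripper": 1},
    {"translation": [0,0,0.6],"angular": [0,0,0],"gripper": 0.6},
    {"translation": [0,0,0.42],"angular": [0,0,0],"gripper": 0.4},
    {"translation": [0,0,0],"angular": [0,0,0],"gripper": 0.3},
    {"translation": [0,0,0],"angular": [0,0,0],"gripper": 0.3},
  ],
  force=40,
)

```text
t: 9.25
tool_pos: [0.55, 0.1265, 0.1799]
tool_rot: [1.998, 2.423, 0.002]
contact_force: [-0.5, 0.2, -0.8]
opening: 0.0259
grip_force: 0.0
```

Emit:
drive_tool(
  steps=[
    {"translation": [0,0,0],"angular": [0,0,0],"gripper": 0},
    {"translation": [0,0,0],"angular": [0,0,0],"gripper": 0},
    {"translation": [0,0,0],"angular": [0,0,0],"gripper": 0},
  ],
  force=40,
)

```text
t: 9.62
tool_pos: [0.5497, 0.1263, 0.1801]
tool_rot: [1.999, 2.423, 0.001]
contact_force: [-3.7, 0.2, 4.5]
opening: 0.0172
grip_force: 39.1
```

Emit:
drive_tool(
  steps=[
    {"translation": [-0.05,0,-0.09],"angular": [0,0,0],"gripper": 0},
    {"translation": [-0.05,0,-0.09],"angular": [0,0,0],"gripper": 0},
    {"translation": [-0.06,0,-0.09],"angular": [0,0,0],"gripper": 0},
    {"translation": [0,0,0],"angular": [0,0,0],"gripper": 0},
  ],
)

```text
t: 10.12
tool_pos: [0.5502, 0.1193, 0.1888]
tool_rot: [-1.999, -2.422, 0.003]
contact_force: [-1.3, -1.3, -7.2]
opening: 0.0171
grip_force: 39.2
```

Emit:
drive_tool(
  steps=[
    {"translation": [-0.01,0,-0.04],"angular": [0,0,0],"gripper": 0},
    {"translation": [-0.1,0,0],"angular": [0,0,0],"gripper": 0},
    {"translation": [-0.15,0,0],"angular": [0,0,0],"gripper": 0},
    {"translation": [0,0,0],"angular": [0,0,0],"gripper": 0},
  ],
)

```text
t: 10.62
tool_pos: [0.5525, 0.1089, 0.1911]
tool_rot: [2.0, 2.423, -0.002]
contact_force: [-2.6, -1.5, -8.3]
opening: 0.0171
grip_force: 39.2
```

Emit:
drive_tool(
  steps=[
    {"translation": [-0.17,0,0],"angular": [0,0,0],"gripper": 0},
    {"translation": [-0.17,0,0],"angular": [0,0,0],"gripper": 0},
    {"translation": [-0.17,0,0],"angular": [0,0,0],"gripper": 0},
    {"translation": [-0.17,0,0],"angular": [0,0,0],"gripper": 0},
    {"translation": [-0.1,0,0],"angular": [0,0,0],"gripper": 0},
    {"translation": [0,0,0],"angular": [0,0,0],"gripper": 0},
  ],
)

```text
t: 11.38
tool_pos: [0.5586, 0.0802, 0.1928]
tool_rot: [-1.998, -2.422, -0.004]
contact_force: [-7.4, 5.6, -1.7]
opening: 0.0167
grip_force: 39.8
```

```bash
python3 - <<'E'
from h import *
o=ctrl.get_obs();e=np.array([-np.sin(np.radians(11)),np.cos(np.radians(11))])
d=o['tool_pos'][:2]-np.array([.5497,.1263]);print(d@e, d@[e[1],-e[0]],o['tool_pos'][2]-.1801,o['contact_force'],o['wrist_torque'])
im=snap('scene')
cv2.imwrite('pics/s3.png',cv2.resize(im['color'][170:270,200:330,::-1],None,fx=6,fy=6,interpolation=3))
E
```

```text
-0.04698256508559825 -2.640156917592916e-05 0.01274967436180166 [-7.43997339  5.58753178 -1.74785527] [ 1.17739954  1.34282775 -0.07012583]
```

View pics/s3.png

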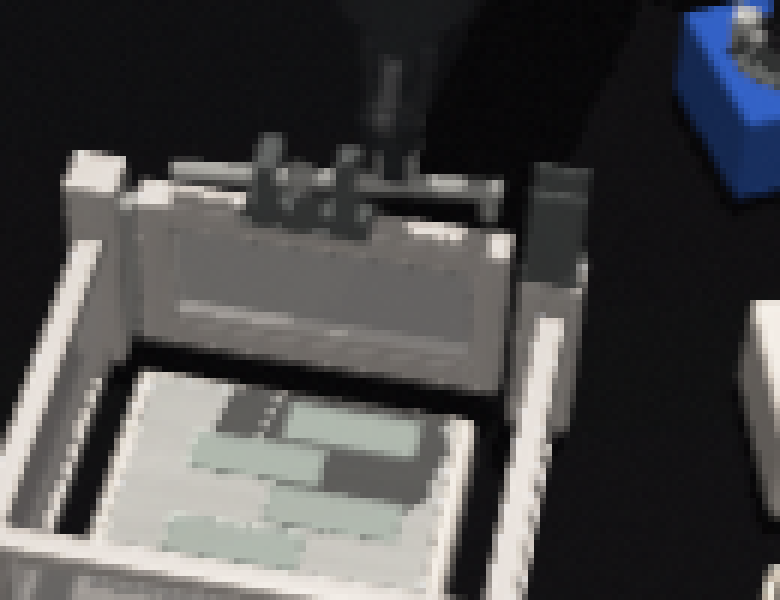

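The bolt end and tooth at (490,205) are fully clear of the keeper at (560,220), and the bolt is at its back stop. Now the gate pull along its arc.

```bash
python3 - <<'E'
from h import *
H=np.array([.5888,-.0771]);o=ctrl.get_obs();p=o['tool_pos'];R=Ro.from_rotvec(o['tool_rot']);d=p[:2]-H;z=p[2]
print(np.linalg.norm(d),np.degrees(np.arctan2(-d[0],d[1])))
n=14;th=.41
for i in range(1,n+1):
    a=th*i/n;c,s=np.cos(a),np.sin(a);q=H+np.array([[c,-s],[s,c]])@d
    p,R=plan([*q,z],11+np.degrees(a),1,p0=p,R0=R,g=0)
E
```

```text
0.16016841067043683 10.866554773933562
{"translation":[0.0, -0.12, 0.0],"angular":[0.01, -0.02, -0.21],"gripper":0},
[0.55389253 0.07928238 0.192815  ] yaw 12.65770196093062
{"translation":[0.0, -0.11, 0.0],"angular":[0.0, 0.0, -0.21],"gripper":0},
[0.54959947 0.07831823 0.19281765] yaw 14.337702181942548
{"translation":[0.0, -0.12, 0.0],"angular":[0.0, 0.0, -0.21],"gripper":0},
[0.54494897 0.07712957 0.19282049] yaw 16.017702384666396
{"translation":[-0.01, -0.12, 0.0],"angular":[0.0, 0.0, -0.21],"gripper":0},
[0.5404457  0.07542062 0.19282316] yaw 17.697702568405198
{"translation":[0.0, -0.12, 0.0],"angular":[0.0, 0.0, -0.21],"gripper":0},
[0.53587287 0.07396144 0.19282591] yaw 19.377702732527254
{"translation":[0.0, -0.11, 0.0],"angular":[0.0, 0.0, -0.21],"gripper":0},
[0.53172212 0.07250155 0.19282838] yaw 21.057702876468316
{"translation":[0.0, -0.12, 0.0],"angular":[0.0, 0.0, -0.21],"gripper":0},
[0.52724267 0.07077687 0.19283103] yaw 22.7377029997335
{"translation":[0.0, -0.12, 0.0],"angular":[0.0, 0.0, -0.21],"gripper":0},
[0.52281571 0.06892161 0.19283362] yaw 24.417703101899033
{"translation":[0.0, -0.12, 0.0],"angular":[0.0, 0.0, -0.21],"gripper":0},
[0.51844504 0.06693736 0.19283615] yaw 26.09770318261366
{"translation":[0.0, -0.11, 0.0],"angular":[0.0, 0.0, -0.21],"gripper":0},
[0.51449364 0.06500178 0.19283842] yaw 27.77770324159986
{"translation":[-0.01, -0.12, 0.0],"angular":[0.0, 0.0, -0.21],"gripper":0},
[0.5104332  0.06241087 0.19284066] yaw 29.457703278654872
{"translation":[0.0, -0.12, 0.0],"angular":[0.0, 0.0, -0.21],"gripper":0},
[0.50625375 0.06005033 0.19284301] yaw 31.137703293651274
{"translation":[0.0, -0.11, 0.0],"angular":[0.0, 0.0, -0.21],"gripper":0},
[0.50248767 0.0577751  0.19284511] yaw 32.81770328653751
{"translation":[0.0, -0.12, 0.0],"angular":[0.0, 0.0, -0.21],"gripper":0},
[0.49845375 0.05517365 0.19284733] yaw 34.49770325733808
```

Emit:
drive_tool(
  steps=[
    {"translation": [0,-0.06,0],"angular": [0,0,-0.1],"gripper": 0},
    {"translation": [0,-0.12,0],"angular": [0,0,-0.21],"gripper": 0},
    {"translation": [0,-0.12,0],"angular": [0,0,-0.21],"gripper": 0},
    {"translation": [0,0,0],"angular": [0,0,0],"gripper": 0},
  ],
  force=60,
)

```text
t: 11.92
tool_pos: [0.5488, 0.078, 0.1932]
tool_rot: [1.908, 2.493, 0.011]
contact_force: [-0.1, 6.3, -5.7]
opening: 0.0161
grip_force: 58.7
```

Emit:
drive_tool(
  steps=[
    {"translation": [0,-0.12,0],"angular": [0,0,-0.21],"gripper": 0},
    {"translation": [0,-0.12,0],"angular": [0,0,-0.21],"gripper": 0},
    {"translation": [0,-0.12,0],"angular": [0,0,-0.21],"gripper": 0},
    {"translation": [0,-0.12,0],"angular": [0,0,-0.21],"gripper": 0},
    {"translation": [0,-0.12,0],"angular": [0,0,-0.21],"gripper": 0},
    {"translation": [0,-0.12,0],"angular": [0,0,-0.21],"gripper": 0},
    {"translation": [0,-0.12,0],"angular": [0,0,-0.21],"gripper": 0},
    {"translation": [0,0,0],"angular": [0,0,0],"gripper": 0},
  ],
)

```text
t: 12.92
tool_pos: [0.5172, 0.0668, 0.1931]
tool_rot: [1.642, 2.675, 0.012]
contact_force: [0.6, 8.3, -5.0]
opening: 0.0163
grip_force: 58.8
```

```bash
python3 - <<'E'
from h import *
H=np.array([.5888,-.0771]);o=ctrl.get_obs();p=o['tool_pos'];d=p[:2]-H
a=np.arctan2(-d[0],d[1])-np.radians(10.9);print(np.linalg.norm(d),'gate',a,'edge mm',450*np.sin(a/2),o['tool_pos'],o['contact_force'],o['opening'],
 np.degrees(np.arctan2(*Ro.from_rotvec(o['tool_rot']).as_matrix()[[1,0],1])))
E
```

```text
0.1607315199419524 gate 0.2717465541242202 edge mm 60.95501594125768 [0.51715745 0.06678178 0.19312896] [ 0.61751817  8.25894008 -4.97524489] 0.016275831644964718 26.927497208295442
```

Emit:
drive_tool(
  steps=[
    {"translation": [0,-0.12,0],"angular": [0,0,-0.2],"gripper": 0},
    {"translation": [0,-0.12,0],"angular": [0,0,-0.2],"gripper": 0},
    {"translation": [0,-0.12,0],"angular": [0,0,-0.2],"gripper": 0},
    {"translation": [0,-0.11,0],"angular": [0,0,-0.2],"gripper": 0},
    {"translation": [0,-0.06,0],"angular": [0,0,-0.1],"gripper": 0},
    {"translation": [0,0,0],"angular": [0,0,0],"gripper": 0},
    {"translation": [0,0,0],"angular": [0,0,0],"gripper": 0},
  ],
)

```text
t: 13.8
tool_pos: [0.4989, 0.0565, 0.1931]
tool_rot: [1.47, 2.773, 0.012]
contact_force: [0.8, 9.3, -3.5]
opening: 0.0164
grip_force: 58.8
```

```bash
python3 - <<'E'
from h import *
H=np.array([.5888,-.0771]);o=ctrl.get_obs();p=o['tool_pos'];d=p[:2]-H
a=np.arctan2(-d[0],d[1])-np.radians(10.9);print(np.linalg.norm(d),'gate',a,'edge mm',450*np.sin(a/2),o['tool_pos'],o['contact_force'],o['opening'])
im=snap('scene')
v,u=np.mgrid[:384,:512];D=im['depth'];c=np.stack([(u-im['cx'])/im['fx']*D,(v-im['cy'])/im['fy']*D,D],-1);X=(c-im['t'])@im['R']
for ang in np.arange(.30,.52,.02): # leaf inner face: normal offset 10mm, count inliers
    t=np.radians(11)+ang;e=np.array([-np.sin(t),np.cos(t)]);f=np.array([e[1],-e[0]]);r=X[...,:2]-H;A=r@e;B=r@f
    m=(D>0)&(X[...,2]>.05)&(X[...,2]<.135)&(A>.03)&(A<.215)&(abs(B)<.03)
    print(round(ang,2),m.sum(),np.polyfit(A[m],B[m],1))
cv2.imwrite('pics/s4.png',cv2.resize(im['color'][170:270,200:330,::-1],None,fx=6,fy=6,interpolation=3))
E
```

```text
0.16104315627312174 gate 0.4021341910426769 edge mm 89.87176896333642 [0.49888429 0.05650413 0.1931253 ] [ 0.78811613  9.3265504  -3.46854349] 0.016381481347122615
0.3 759 [-0.07517498  0.00012687]
0.32 759 [-0.05519942  0.00014014]
0.34 758 [-0.03549264  0.00017381]
0.36 755 [-1.45508339e-02  2.73507792e-05]
0.38 754 [ 6.01305178e-03 -4.86830305e-05]
0.4 754 [ 2.59099640e-02 -3.53149635e-05]
0.42 755 [ 0.04764012 -0.0002341 ]
0.44 755 [ 0.0675972  -0.00022079]
0.46 753 [ 0.08807386 -0.00029577]
0.48 747 [ 1.05516665e-01 -4.62079365e-05]
0.5 710 [0.11539078 0.0008366 ]
0.52 684 [0.1306007  0.00123564]
```

View pics/s4.png

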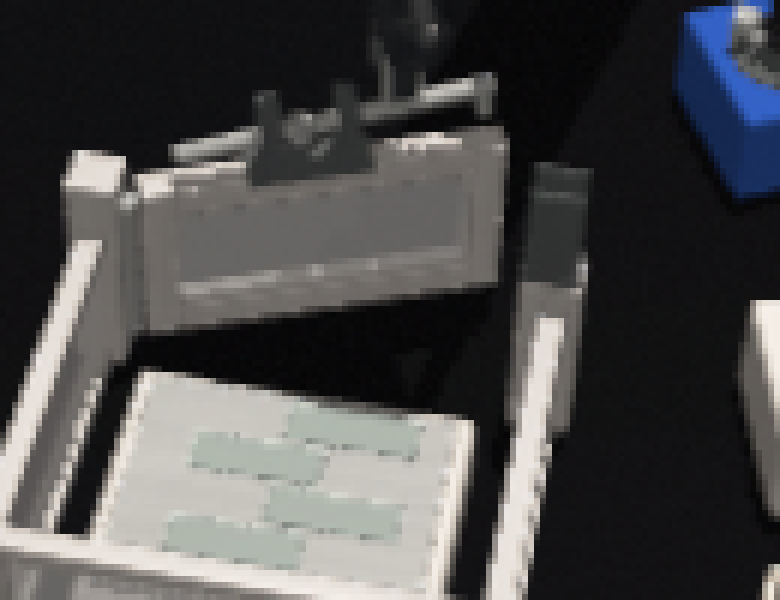

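The gate stands ajar and is still held. Two estimates give 0.375 rad and 0.402 rad, both inside the band. A small 2 mm nudge centres it.

Emit:
drive_tool(
  steps=[
    {"translation": [0,-0.05,0],"angular": [0,0,-0.09],"gripper": 0},
    {"translation": [0,0,0],"angular": [0,0,0],"gripper": 0},
    {"translation": [0,0,0],"angular": [0,0,0],"gripper": 0},
    {"translation": [0,0,0],"angular": [0,0,0],"gripper": 0},
  ],
)

```text
t: 14.35
tool_pos: [0.4972, 0.0554, 0.1931]
tool_rot: [1.453, 2.783, 0.012]
contact_force: [0.8, 9.4, -5.1]
opening: 0.0164
grip_force: 58.8
```

```bash
python3 -c "
from h import *
o=ctrl.get_obs();d=o['tool_pos'][:2]-np.array([.5888,-.0771]);print(np.arctan2(-d[0],d[1])-np.radians(10.9),o['contact_force'],o['grip_force'])
print(ctrl.finish_job())"
```

```text
0.4143297094566769 [ 0.81102382  9.4149015  -5.0605014 ] 58.83093774318695
the job is handed in; nothing more can be done
None
```

I handed the job in at about 14.4 s. The selector is released and popped up, the bolt is fully back, and the gripper still holds the gate about 90 mm ajar (0.39–0.41 rad by two estimates); the box, bottle and tray were not touched.

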